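# Pin the retaining bar over a slide case and hold the pin

## Robot

A 6-joint arm with a two-finger parallel gripper is mounted at the origin on a cart in front of the work surface, level with it; the furniture and walls round the work are solid. World frame = base frame: x ahead of the robot, y to its left, z up, the work surface at z = 0. Lengths are in m, angles in rad, forces in N, time in s.
With the tool pointing down it reaches from about 0.325 to 0.775 m from the base axis. Payload 5.5 kg.
Tool frame: the origin (TCP) lies between the finger pads; the fingertips stand 22 mm ahead of it and the grasp point (between the pads) lies 3 mm ahead of it (arm.nose_length is the distance from the TCP to the fingertips, in m); x points along the fingers, y is the direction in which the jaws open and shut, and the axes are right-handed (so a half turn about x gives the same grasp; the last joint's range is limited). The gripper opens to 88 mm and grips with 3 to 60 N. Pads are 20 mm wide; open, the fingers measure 115 mm over their backs; the gripper's body (75 mm by 178 mm) begins 61 mm behind the grasp point.
Start: joints at [-1.267, 0.091, 1.231, -0, 1.82, -0.057], TCP at [0.212, -0.561, 0.245] pointing down, gripper open.
Joint ranges: [-2.87, 2.87], [-0.86, 2.18], [0.17, 2.46], [-1.51, 4.65], [0.06, 2.69], [-2.65, 2.65]. Speed limits (rad/s): [2.57, 2.57, 3.01, 3.14, 3.14, 3.14].

## Interface

Orientations are given as a unit quaternion [x, y, z, w].
In Python, from cell import arm, cams gives the robot as it stands. The module is installed in compiled form; this text tells all that it offers.
- The arm moves only by the tool step_arm, never from a script. Its argument "plan" is a list that holds one entry, the list of rows, each a list of 6 numbers: the shift along the tool's x, y, z in units of 40 mm (1.0 is 40 mm), then the turn, a rotation vector about the tool's x, y, z in units of 8 degrees (1.0 is 8 degrees). A call has 1 to 12 rows; each row shifts and turns the commanded pose from where the row before left it, along the tool's axes as they then stand; what a row does not reach is not made up. A row lasts 1/8 s, in which the tool goes at most 62.5 mm and 10.7 degrees, less where a joint would pass 70% of its speed; a pose out of reach is approached as far as the arm can. A call is refused whole if a number of a shift passes 1 or a number of a turn 1, either way. A call with a gripper value outside its range is refused whole. "hand" is the opening, from 0 (shut) to 1 (fully open), set as the call begins (left out, the last holds). The fingers move at their own pace and stop on an object; "grip_force" is the grip in N (left out, the last holds). Time passes only in rows, so rows that do not move let the fingers close. It gives the time, the measured TCP pose, the force and the opening at its end, in the units of the state.
- arm.get_state(): the state, without advancing time (a new reading comes with each control period).
- cams.snapshot(name): name is "scene" or "top" or "wrist"; returns the picture (400x640x3 uint8, red, green, blue); there is no depth.
- cams.camera_model(name): a dict with "vertical_fov" (degrees; the focal length in pixels is half the picture's height over the tangent of half this angle, whatever the lens; pixels are square), "cx", "cy" (the principal point, pixels), "R" (3x3) and "t" (3): a world point X has camera coordinates R X + t; the wrist camera has in their place "mount" (4x4, takes a point from camera to tool coordinates, whose origin is the TCP and whose axes are the tool frame's). Camera axes: x right, y down, z forward; pixel columns grow to the right and rows downward; lengths in m; the calibration is good to about 2 mm. A picture is of the moment at which its call begins: read the wrist's pose just before it. camera_model takes no time and is no camera call.
- arm.close_job(): hands the job in, once; it reports no verdict.
The state is a dict: "time": time; "joint_pos": joint angles; "joint_vel": joint speeds; "joint_efforts": joint torques, N m; "eef_pos": TCP position; "orientation": TCP orientation; "wrist_force": force on the tool from outside, world axes, zero at the start; "torque": the same for the moment, N m; "grip_width": finger opening in m.
Only numpy, scipy, OpenCV 4.12 (cv2) and the standard library are available. Lean on these libraries where they do the work, as an engineer would, in place of code of your own. Each camera call takes 0.05 s, during which the arm holds its last target. There are 200 camera calls.

## Task

Close the transport carrier over the slide case: lay the steel retaining bar flat across the carrier's two supports with its eye over the bushings and let go of it. Then take the locking pin from its stand and pass it down through the eye and both bushings, and finish while still holding it there by its head, its tip out below the lower bushing and its collar still clear above the bar by about a finger's width, so that a colleague can slip a washer under the collar. Leave the slide case and the other things on the bench undisturbed.

Things in the scene. Friction and masses are not known exactly. Their poses are not given: they have to be found in the camera images.
- carrier: Fixed aluminium transport carrier, base 96 (x) x 248 (y) x 6 mm. Origin: centre of its underside, on the worktop; z up. Slide case in the middle. Supports at y = -95 mm (plain) and +95 mm (bushings): flat tops 92 mm up, 55 x 42 mm. On each top two cheeks (inner faces x = +-18.5 mm) and an end plate (inner face |y| = 118 mm) rise to 107 mm and guide the bar.
- upper_bush (a point): Centre of the upper bushing's mouth, in the flat top of the +y support, 92 mm above the worktop, at carrier x = 0, y = +95 mm. Vertical bore of 13 mm, 18 mm long. Axes as the carrier.
- lower_bush (a point): Centre of the lower bushing's mouth, 40 mm straight below the upper one, 52 mm above the worktop. Vertical bore of 13 mm, 18 mm long: it ends 34 mm above the worktop, with open space below down to the base's top at 6 mm. Axes as the carrier.
- slide_case: Plain grey sheet-steel slide case, 112 x 60 x 82 mm, standing loose between low ribs in the middle of the carrier, long side along the carrier's y, its top 88 mm above the worktop. Origin: centre of its underside. Not to be moved.
- bar: Loose flat steel retaining bar, 32 (x) x 230 (y) x 10 mm, 0.28 kg, lying on the worktop. Origin: centre of its underside; z up. On its middle stands a dark grip block 22 (x) x 30 (y) mm, from 10 to 60 mm above the underside; pinched along y, the gripper stays clear of the carrier. A round eye of 20 mm bore goes through the bar at y = +95 mm; the other end is plain.
- bar_eye (a point): Centre of the bar's eye, on the bar's top face (10 mm above its underside). Axes as the bar.
- stand: Fixed white plastic block, 50 x 50 mm, 100 mm high, on an 80 x 80 x 8 mm foot, with a vertical 14 mm hole in its top in which the pin stands. Origin: centre of its underside, on the worktop.
- pin: Loose steel locking pin, 0.14 kg, upright in the stand, its collar resting on the stand's top. Origin: on the axis, at the collar's underside; z up. Below: shaft 10 mm thick, 88 mm long, the last 8 mm tapering to a 4 mm tip. Above: collar 26 mm across, 6 mm high, then a square head 18 x 18 mm, 6 to 46 mm above the origin, faces square to x and y.
- pin_tip (a point): Lower end of the pin's shaft, on its axis, 88 mm below the pin's origin. Axes as the pin.
- petri: Clear petri dish, 61 mm across, 16 mm high, standing on the worktop; bystander. Origin: centre of the underside.
- counter: Tally counter, 63 x 52 x 25 mm, lying on the worktop; bystander. Origin: centre of the underside.
- vial: Small red screw-cap bottle with white cap, 24 mm across, 48 mm high; bystander. Origin: centre of the underside.
- timer: White digital timer standing on edge, 24 x 72 x 60 mm; bystander. Origin: centre of the underside.

How it is judged:
By the outcome, as a careful person would: the job done as asked, in the order asked, and still so for the second after the job is handed in, while the arm keeps its last pose, push and grip.
It also fails if it takes over 61 s, if anything falls off the work surface, if the arm or the gripper's body presses on something with over 40 N, if the wrist force passes 120 N, or if a joint passes its speed limit or range.

## Working session

There is one attempt and no reset: what is moved stays moved. The work goes in short steps, Python scripts to look and compute and a tool call to move; the robot and the scene stay as the last step left them, time stands still between calls to the robot, and variables do not carry over. Pictures are saved under pics/ and viewed, about 8 in all and at most 12, crops included, and the job is handed in when it is done.

Besides the shell and the picture viewer there is one more tool, called after "Emit:" as a command line: name --argument value ..., lists and objects as JSON in quotes. step_arm: Moves the arm, as the interface text tells. Its arguments: {"type":"object","properties":{"plan":{"type":"array","items":{"type":"array","items":{"type":"array","items":{"type":"number"}}}},"hand":{"type":"number"},"grip_force":{"type":"number"}},"required":["plan"]}

```bash
mkdir -p pics; cat > h.py <<'E'
import numpy as np, cv2
from cell import arm, cams
from scipy.spatial.transform import Rotation as R
def K(m,h=400):
    f=h/2/np.tan(np.radians(m["vertical_fov"])/2); return f,m["cx"],m["cy"]
def ray(name,u,v,st=None):
    m=cams.camera_model(name); f,cx,cy=K(m); d=np.array([(u-cx)/f,(v-cy)/f,1])
    if "R" in m:
        Rm=np.array(m["R"]);t=np.array(m["t"]); return -Rm.T@t, Rm.T@d
    M=np.array(m["mount"]); st=st or arm.get_state(); Rt=R.from_quat(st["orientation"]).as_matrix()
    return Rt@M[:3,3]+st["eef_pos"], Rt@M[:3,:3]@d
def atz(name,u,v,z,st=None):
    o,d=ray(name,u,v,st); return o+d*(z-o[2])/d[2]
def proj(name,X,st=None):
    m=cams.camera_model(name); f,cx,cy=K(m); X=np.array(X,float)
    if "R" in m: c=np.array(m["R"])@X+m["t"]
    else:
        M=np.array(m["mount"]); st=st or arm.get_state(); Rt=R.from_quat(st["orientation"]).as_matrix()
        c=M[:3,:3].T@(Rt.T@(X-st["eef_pos"])-M[:3,3])
    return np.round([cx+f*c[0]/c[2],cy+f*c[1]/c[2]],1)
def snap(name,fn,crop=None,s=1):
    im=cams.snapshot(name)[:,:,::-1]; cv2.imwrite("pics/full_"+fn,im)
    if crop: im=im[crop[1]:crop[3],crop[0]:crop[2]]
    cv2.imwrite("pics/"+fn,cv2.resize(im,None,fx=s,fy=s,interpolation=cv2.INTER_CUBIC))
E
python3 - <<'E'
from h import *
st=arm.get_state(); print({k:np.round(v,3) for k,v in st.items()})
a=cams.snapshot("scene");b=cams.snapshot("top")
cv2.imwrite("pics/top0.png",cv2.resize(b[:,:,::-1],(800,500),interpolation=cv2.INTER_CUBIC))
cv2.imwrite("pics/scene0.png",cv2.resize(a[:,:,::-1],(800,500),interpolation=cv2.INTER_CUBIC))
for n in("scene","top","wrist"):
    m=cams.camera_model(n);print(n,m)
print(arm.nose_length)
E
```

```text
{'time': np.float64(0.0), 'joint_pos': array([-1.267,  0.092,  1.232, -0.   ,  1.82 , -0.057]), 'joint_vel': array([ 0.001, -0.001,  0.003,  0.002, -0.001, -0.001]), 'joint_efforts': array([ 2.0000e-03, -4.4645e+01, -4.0644e+01,  7.0000e-02,  2.9000e-02,
       -0.0000e+00]), 'eef_pos': array([ 0.212, -0.561,  0.244]), 'orientation': array([-0.696, -0.128,  0.696, -0.126]), 'wrist_force': array([-0.233, -0.821,  0.967]), 'torque': array([-0.003, -0.037, -0.   ]), 'grip_width': np.float64(0.088)}
scene {'vertical_fov': 46.386609511348915, 'cx': 317.7246446751907, 'cy': 199.53443946560984, 'R': array([[-0.73811877, -0.67435838, -0.0205297 ],
       [-0.34272806,  0.40099609, -0.8495526 ],
       [ 0.58113524, -0.62003461, -0.52710427]]), 't': array([0.58960783, 0.15877988, 0.7864304 ])}
top {'vertical_fov': 52.77587608432549, 'cx': 315.1589135878542, 'cy': 201.20408450268562, 'R': array([[ 1.83117266e-03, -9.99940649e-01, -1.07398499e-02],
       [-9.90954806e-01, -3.73391915e-04, -1.34195506e-01],
       [ 1.34183531e-01,  1.08884410e-02, -9.90896676e-01]]), 't': array([0.2909473 , 0.52087814, 0.89543641])}
wrist {'vertical_fov': 70.90855480395139, 'cx': 321.1567818292743, 'cy': 196.18575272004432, 'mount': array([[-7.66058468e-04, -2.56701217e-01,  9.66490506e-01,
        -1.40254995e-01],
       [ 9.99999668e-01,  7.12089613e-05,  8.11531656e-04,
        -2.50330781e-04],
       [-2.77143948e-04,  9.66490807e-01,  2.56701077e-01,
        -7.07151808e-02],
       [ 0.00000000e+00,  0.00000000e+00,  0.00000000e+00,
         1.00000000e+00]])}
0.022
```

View pics/top0.png

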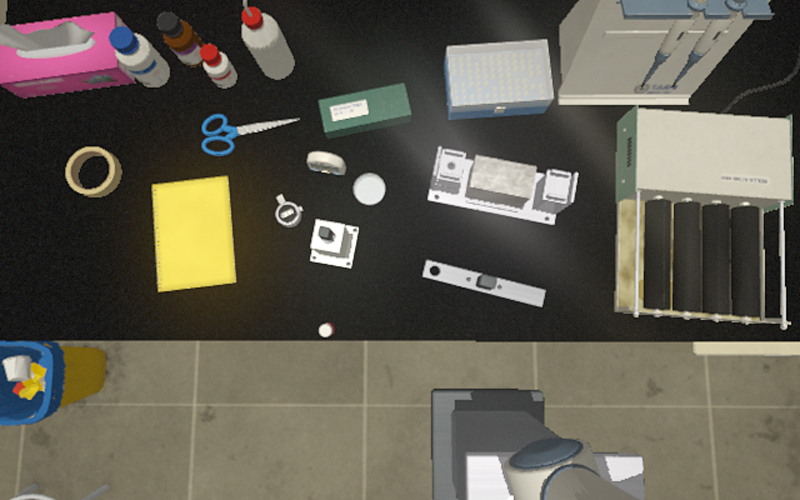

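View pics/scene0.png

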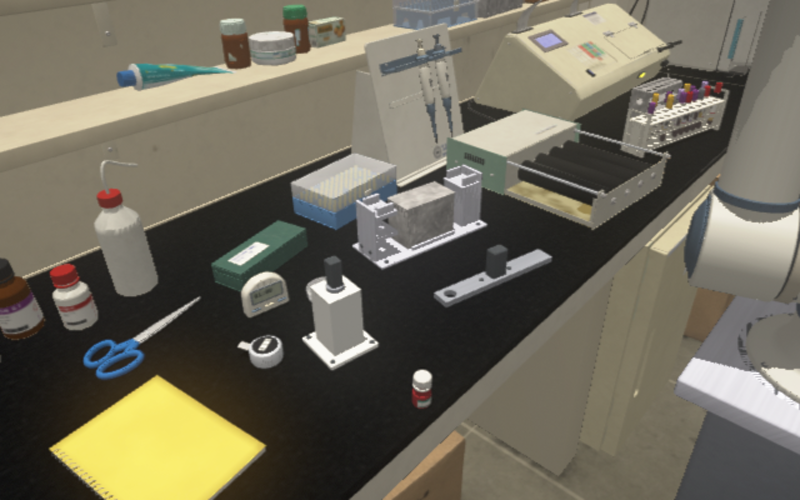

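The top view (800 px scale) shows the carrier with its bushing support at the left (450,165), the bar at (433,270)–(545,298) with its eye to the left, and the stand with the pin at (330,235). I'll enlarge this region.

```bash
python3 - <<'E'
from h import *
b=cv2.imread("pics/top0.png")
im=cams.snapshot("top")[:,:,::-1]; cv2.imwrite("pics/topfull.png",im)
c=im[105:275,235:475]; cv2.imwrite("pics/topcrop.png",cv2.resize(c,None,fx=3.3,fy=3.3,interpolation=cv2.INTER_CUBIC))
E
```

```text
(no output)
```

View pics/topcrop.png

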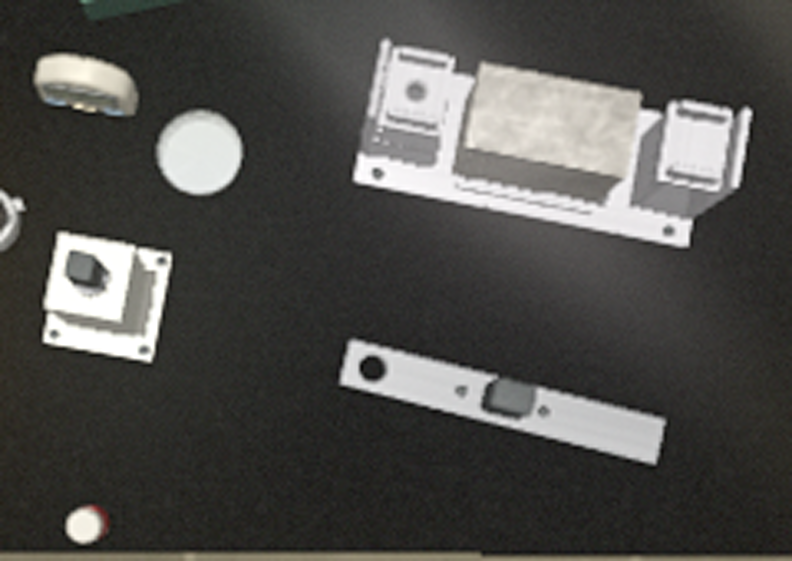

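```bash
python3 - <<'E'
from h import *
p=lambda u,v,z: atz("top",235+(u+.5)/3.3-.5,105+(v+.5)/3.3-.5,z)
for n,u,v,z in [("bush",416,91,.092),("baseFL",353,181,.006),("baseFR",690,244,.006),("hole+",377,173,.006),("hole-",669,231,.006),("eye",372,368,.01),("b1",350,339,.01),("b2",341,385,.01),("b3",665,418,.01),("b4",656,463,.01),("pintop",80,262,.146),("foot1",172,254,.008),("foot2",43,343,.008),("foot3",153,361,.008),("petri",200,153,.01),("vial",85,525,.048),("plainsup",698,142,.092)]:
    print(n,np.round(p(u,v,z),4))
b=[p(*q,.01) for q in [(350,339),(341,385),(665,418),(656,463)]]
print("barcentre",np.mean(b,0)); d=(b[0]+b[1]-b[2]-b[3]); print("bar yaw",np.degrees(np.arctan2(-d[0],d[1])))
d=p(353,181,.006)-p(690,244,.006); print("carrier yaw",np.degrees(np.arctan2(-d[0],d[1])))
d=p(416,91,.092)-p(698,142,.092); print("carrier yaw2",np.degrees(np.arctan2(-d[0],d[1])),np.linalg.norm(d))
d=p(153,361,.008)-p(43,343,.008); print("stand yaw",np.degrees(np.arctan2(d[0],-d[1])))
print(R.from_quat(arm.get_state()["orientation"]).as_matrix().round(3))
E
```

```text
bush [0.6678 0.1899 0.092 ]
baseFL [0.6266 0.228  0.006 ]
baseFR [ 0.5796 -0.0165  0.006 ]
hole+ [0.6326 0.2103 0.006 ]
hole- [ 0.5892 -0.0017  0.006 ]
eye [0.4885 0.2155 0.01  ]
b1 [0.5094 0.2312 0.01  ]
b2 [0.4763 0.2378 0.01  ]
b3 [0.4529 0.0076 0.01  ]
b4 [0.4211 0.0152 0.01  ]
pintop [0.5413 0.4059 0.146 ]
foot1 [0.5719 0.3601 0.008 ]
foot2 [0.5066 0.4526 0.008 ]
foot3 [0.4936 0.3729 0.008 ]
petri [0.6468 0.3402 0.01  ]
vial [0.3776 0.4138 0.048 ]
plainsup [0.6323 0.0022 0.092 ]
barcentre [0.4649179  0.12292774 0.01      ]
bar yaw -14.046662858718145
carrier yaw -10.89523567103418
carrier yaw2 -10.70594319589982 0.19112088764469187
stand yaw -9.26792973812062
[[-0.     0.353 -0.936]
 [ 0.001 -0.936 -0.353]
 [-1.    -0.001 -0.   ]]
```

Emit:
step_arm --plan '[[[-0.15, 0, 0, -1, 0, 0], [-0.15, 0, 0, -1, 0, 0], [-0.15, 0, 0, -1, 0, 0], [-0.15, 0, 0, -1, 0, 0], [-0.15, 0, 0, -1, 0, 0], [-0.15, 0, 0, -1, 0, 0], [-0.15, 0, 0, -1, 0, 0], [-0.15, 0, 0, -1, 0, 0], [-0.15, 0, 0, -1, 0, 0], [0, 0, 0, -1, 0, 0], [0, 0, 0, -1, 0, 0], [0, 0, 0, -1, 0, 0]]]' --hand 1

```text
time: 1.65
eef_pos: [0.2118, -0.5613, 0.2982]
orientation: [0.37, 0.603, -0.37, 0.602]
wrist_force: [0.6, -0.4, -0.6]
grip_width: 0.0878
```

Emit:
step_arm --plan '[[[0, 0, 0, -1, 0, 0], [0, 0, 0, -1, 0, 0], [0, 0, 0, -1, 0, 0], [0, 0, 0, -1, 0, 0], [0, 0, 0, -1, 0, 0], [0, 0, 0, -1, 0, 0], [0, 0, 0, -0.16, 0, 0]]]'

```text
time: 2.52
eef_pos: [0.2118, -0.5613, 0.2982]
orientation: [0.087, 0.702, -0.086, 0.702]
wrist_force: [0.7, 0.1, 0.9]
grip_width: 0.0877
```

```bash
cat >> h.py <<'E'
def need(target,yaw=None):
    """tool-frame shift in units to bring TCP to target; turn units about tool xyz to make tool x down, tool y at angle yaw (deg)"""
    st=arm.get_state(); Rt=R.from_quat(st["orientation"])
    print("t",round(st["time"],2),"pos",np.round(st["eef_pos"],4),"F",np.round(st["wrist_force"],1),"w",round(float(st["grip_width"]),4))
    y=Rt.as_matrix()[:,1]; cur=np.degrees(np.arctan2(y[1],y[0])); print("yaw",round(cur,2),"toolx",Rt.as_matrix()[:,0].round(4))
    print("shift units",np.round(Rt.inv().apply(np.array(target)-st["eef_pos"])/.04,3))
    if yaw is not None:
        c,s=np.cos(np.radians(yaw)),np.sin(np.radians(yaw))
        T=np.array([[0,c,s],[0,s,-c],[-1,0,0]])
        print("turn units",np.round(np.degrees((Rt.inv()*R.from_matrix(T)).as_rotvec())/8,3))
E
python3 -c "
from h import *
need([.452,.115,.25],75.95)"
```

```text
t 2.52 pos [ 0.2118 -0.5613  0.2982] F [0.7 0.1 0.9] w 0.0877
yaw 75.95 toolx [-2.e-04  7.e-04 -1.e+00]
shift units [ 1.216 17.859  1.721]
turn units [-0.    -0.003 -0.005]
```

Emit:
step_arm --plan '[[[0, 1, 0.1, 0, 0, 0], [0, 1, 0.1, 0, 0, 0], [0, 1, 0.1, 0, 0, 0], [0, 1, 0.1, 0, 0, 0], [0, 1, 0.1, 0, 0, 0], [0, 1, 0.1, 0, 0, 0], [0, 1, 0.1, 0, 0, 0], [0, 1, 0.1, 0, 0, 0], [0, 1, 0.1, 0, 0, 0], [0, 1, 0.1, 0, 0, 0], [0, 1, 0.1, 0, 0, 0], [0, 1, 0.1, 0, 0, 0]]]'

```text
time: 4.03
eef_pos: [0.3751, -0.1061, 0.2986]
orientation: [0.087, 0.702, -0.087, 0.702]
wrist_force: [-0.0, -0.7, -0.2]
grip_width: 0.0874
```

Emit:
step_arm --plan '[[[0, 1, 0.1, 0, 0, 0], [0, 1, 0.1, 0, 0, 0], [0.3, 1, 0.1, 0, 0, 0], [0.4, 1, 0.1, 0, 0, 0], [0.5, 1, 0.1, 0, 0, 0], [0, 0.86, 0, 0, 0, 0], [0, 0, 0, 0, 0, 0], [0, 0, 0, 0, 0, 0]]]'

```text
time: 5.03
eef_pos: [0.4511, 0.1147, 0.2508]
orientation: [0.087, 0.702, -0.087, 0.702]
wrist_force: [-0.6, -0.3, -0.5]
grip_width: 0.0877
```

```bash
python3 -c "
from h import *
need([.46,.12,.05],75.95)
st=arm.get_state();import json
json.dump({k:np.array(st[k]).tolist() for k in('eef_pos','orientation')},open('st1.json','w'))
snap('wrist','w1.png',None,1.25)"
```

```text
t 5.03 pos [0.4511 0.1147 0.2508] F [-0.6 -0.3 -0.5] w 0.0877
yaw 75.89 toolx [ 1.e-04 -4.e-04 -1.e+00]
shift units [5.019 0.184 0.182]
turn units [-0.007  0.001  0.003]
```

View pics/w1.png

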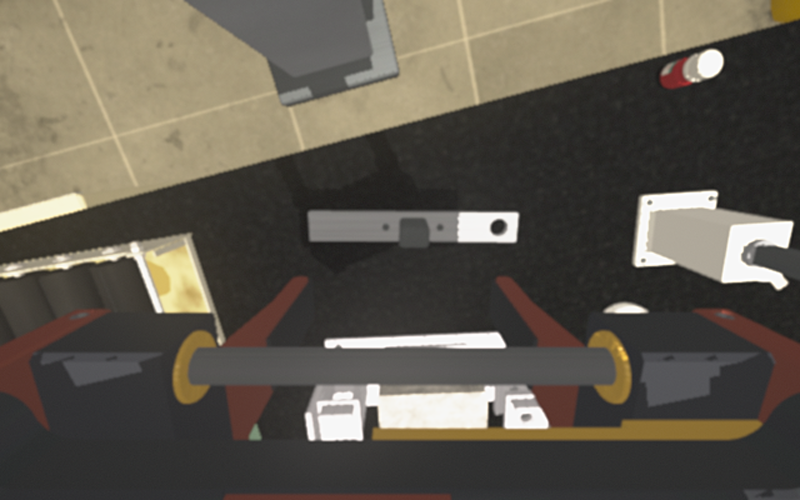

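Wrist view: bar horizontal at (308–518, 211–242), its eye at (498,227), so the jaws are already aligned; block about (414,233); the pin in its stand is at right (760,250).

```bash
python3 -c "
from h import *
import json; st=json.load(open('st1.json'))
q=lambda u,v,z: atz('wrist',(u+.5)/1.25-.5,(v+.5)/1.25-.5,z,st)
c=[q(u,v,.01) for u,v in[(308,211),(518,211),(518,242),(309,242)]]
cen=np.mean(c,0);print('cen',cen,'eye',q(498,227,.01),[np.linalg.norm(c[i]-c[i-1]).round(4) for i in range(4)])
for a,b in((0,1),(3,2)):
  d=c[b]-c[a];print(np.degrees(np.arctan2(d[1],d[0])))
need([cen[0],cen[1],.038])"
```

```text
cen [0.46460763 0.12500772 0.01      ] eye [0.48779583 0.21598446 0.01      ] [np.float64(0.0351), np.float64(0.2299), np.float64(0.0351), np.float64(0.2341)]
75.91920933337089
75.92424616667728
t 5.08 pos [0.4511 0.1144 0.251 ] F [ 0.  -0.6 -0.5] w 0.088
yaw 75.86 toolx [ 5.e-04 -3.e-04 -1.e+00]
shift units [5.324 0.34  0.259]
```

Emit:
step_arm --plan '[[[0.5, 0.16, 0.14, 0, 0, 0], [0.9, 0.16, 0.13, 0, 0, 0], [1, 0, 0, 0, 0, 0], [1, 0, 0, 0, 0, 0], [1, 0, 0, 0, 0, 0], [0.6, 0, 0, 0, 0, 0], [0.28, 0, 0, 0, 0, 0], [0, 0, 0, 0, 0, 0], [0, 0, 0, 0, 0, 0]]]'

```text
time: 6.2
eef_pos: [0.4657, 0.1248, 0.041]
orientation: [0.087, 0.701, -0.086, 0.703]
wrist_force: [0.3, 0.3, 0.0]
grip_width: 0.088
```

Emit:
step_arm --plan '[[[0, 0, 0, 0, 0, 0], [0, 0, 0, 0, 0, 0], [0, 0, 0, 0, 0, 0], [0, 0, 0, 0, 0, 0], [0, 0, 0, 0, 0, 0], [0, 0, 0, 0, 0, 0]]]' --hand 0 --grip_force 30

```text
time: 6.95
eef_pos: [0.4647, 0.1248, 0.0394]
orientation: [0.086, 0.702, -0.087, 0.702]
wrist_force: [-1.3, -2.9, 0.9]
grip_width: 0.0309
```

Emit:
step_arm --plan '[[[-0.4, 0, 0, 0, 0, 0], [-0.7, 0, 0, 0, 0, 0], [-0.9, 0, 0, 0, 0, 0], [-1, 0, 0, 0, 0, 0], [-0.7, 0, 0, -0.2, 0, 0], [-0.3, 0, 0, -0.21, 0, 0], [0, 0, 0, 0, 0, 0]]]'

```text
time: 7.82
eef_pos: [0.4649, 0.125, 0.1999]
orientation: [0.066, 0.704, -0.066, 0.704]
wrist_force: [0.1, -0.5, -4.2]
grip_width: 0.03
```

Emit:
step_arm --plan '[[[0, 0, 0.5, 0, 0, 0], [0, 0.15, 0.8, 0, 0, 0], [0, 0, 0.9, 0, 0, 0], [0, 0, 0.9, 0, 0, 0], [0, 0, 0.8, 0, 0, 0], [0, 0, 0.5, 0, 0, 0], [0, 0, 0.28, 0, 0, 0], [0, 0, 0, 0, 0, 0], [0, 0, 0, 0, 0, 0]]]'

```text
time: 8.95
eef_pos: [0.6492, 0.0961, 0.1992]
orientation: [0.066, 0.704, -0.066, 0.704]
wrist_force: [-0.2, -0.0, -2.5]
grip_width: 0.03
```

```bash
python3 -c "
from h import *
need([.65,.096,.2],79.2)
st=arm.get_state();import json
json.dump({k:np.array(st[k]).tolist() for k in('eef_pos','orientation')},open('st2.json','w'))
a=cams.snapshot('wrist')[:,:,::-1];b=cams.snapshot('top')[:,:,::-1];cv2.imwrite('pics/w2f.png',a);cv2.imwrite('pics/t2f.png',b)
b=cv2.resize(b[105:205,320:480],(800,500),interpolation=cv2.INTER_CUBIC)
cv2.imwrite('pics/t2.png',b);cv2.imwrite('pics/w2.png',cv2.resize(a,(800,500),interpolation=cv2.INTER_CUBIC))"
```

```text
t 8.95 pos [0.6492 0.0961 0.1992] F [-0.2 -0.  -2.5] w 0.03
yaw 79.25 toolx [-8.e-04  1.e-04 -1.e+00]
shift units [-0.021  0.001  0.021]
turn units [ 0.006 -0.006  0.001]
```

View pics/w2.png

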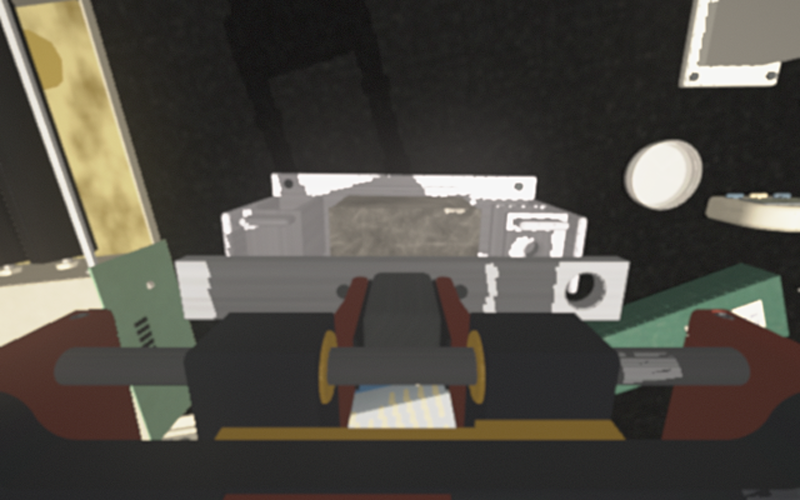

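Wrist view: bar held level (177–629, 258), eye at (586,289); the bushing mouth shows at about (526,247), carrier front-edge holes at (288,184) and (518,186), nearly parallel to the bar.

```bash
python3 -c "
from h import *
import json; st=json.load(open('st2.json'))
q=lambda u,v,z: atz('wrist',(u+.5)/1.25-.5,(v+.5)/1.25-.5,z,st)
zb=st['eef_pos'][2]-.0394+.01
L,Rr=q(177,258,zb),q(629,258,zb);print('bar front',L,Rr,np.linalg.norm(L-Rr));e=q(586,289,zb)
ang=lambda d:np.degrees(np.arctan2(d[1],d[0]))
print('bar yaw',ang(Rr-L),'eye',e)
print('bush',q(526,247,.092))
h1,h2=q(288,184,.006),q(518,186,.006);f1,f2=q(272,196,.006),q(536,196,.006)
print('holes',h1,h2,ang(h2-h1),np.linalg.norm(h2-h1));print('front',f1,f2,ang(f2-f1),np.linalg.norm(f2-f1))
y=np.array([np.cos(np.radians(79.2)),np.sin(np.radians(79.2)),0]);x=np.array([y[1],-y[0],0])
print('carrier ctr from front', (f1+f2)/2+.048*x, 'eye-0.095y from wrist',e-.095*y)
"
```

```text
bar front [ 0.61074144 -0.0115376   0.16977327] [0.65321346 0.21271537 0.16977327] 0.2282394890819855
bar yaw 79.2755840454555 eye [0.66604422 0.19049569 0.16977327]
bush [0.66375415 0.1862865  0.092     ]
holes [ 0.58959148 -0.00075927  0.006     ] [0.63167663 0.21128702 0.006     ] 78.77430074779507 0.21618230317038864
front [ 0.59764053 -0.01867103  0.006     ] [0.64421401 0.22707059 0.006     ] 79.26845956632168 0.2501160482281162
carrier ctr from front [0.66807706 0.09520548 0.006     ] eye-0.095y from wrist [0.648243   0.0971784  0.16977327]
```

View pics/t2.png

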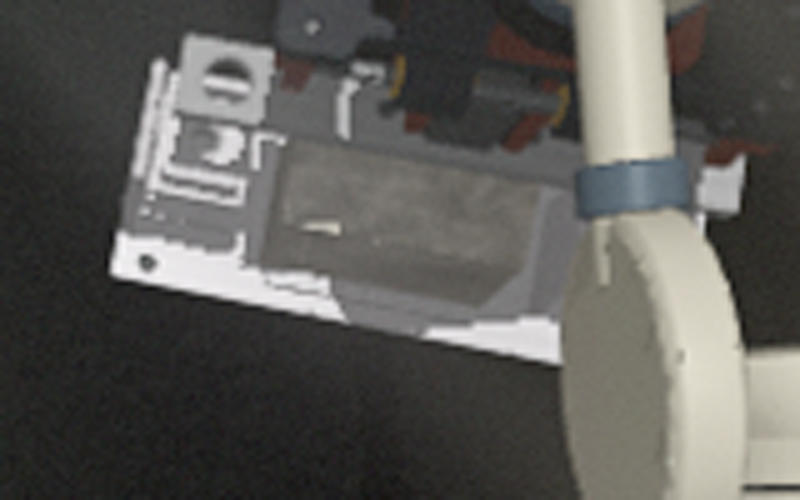

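The crop shows the bar well over the carrier, but I want a clear view of both supports. I'll shift the tool 70 mm outward and look with the wrist camera.

Emit:
step_arm --plan '[[[0, 0, 0.5, 0, 0, 0], [0, 0, 0.75, 0, 0, 0], [0, 0, 0.5, 0, 0, 0], [0, 0, 0, 0, 0, 0], [0, 0, 0, 0, 0, 0]]]'

```text
time: 9.68
eef_pos: [0.7179, 0.0831, 0.1997]
orientation: [0.066, 0.704, -0.066, 0.704]
wrist_force: [-0.8, -0.2, -4.0]
grip_width: 0.0299
```

```bash
python3 -c "
from h import *
st=arm.get_state();import json
need([.65,.096,.2],79.2)
json.dump({k:np.array(st[k]).tolist() for k in('eef_pos','orientation')},open('st3.json','w'))
a=cams.snapshot('wrist')[:,:,::-1];cv2.imwrite('pics/w3f.png',a)
cv2.imwrite('pics/w3.png',cv2.resize(a[60:270,160:510],(784,470),interpolation=cv2.INTER_CUBIC))"
```

```text
t 9.68 pos [0.7179 0.0831 0.1997] F [-0.8 -0.2 -4. ] w 0.0299
yaw 79.25 toolx [-3.e-04  2.e-04 -1.e+00]
shift units [-0.008 -0.    -1.728]
turn units [ 0.006 -0.002 -0.001]
```

View pics/w3.png

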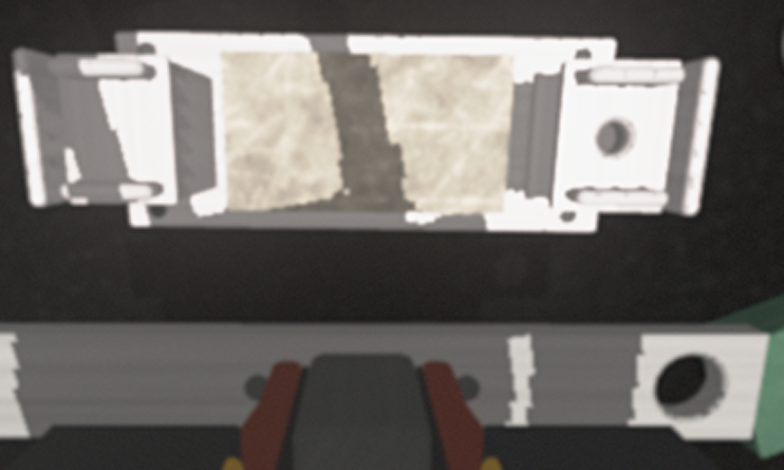

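Clear view: bushing mouth at (613,138), end-plate tops at (14–38, 50–205) and (690–718, 60–212), base corners (118,33), (615,40), (131,226), (597,232); eye in hand at (689,387).

```bash
python3 -c "
from h import *
import json; st=json.load(open('st3.json'))
q=lambda u,v,z: atz('wrist',160+(u+.5)/2.24-.5,60+(v+.5)/2.24-.5,z,st)
ang=lambda d:np.degrees(np.arctan2(d[1],d[0])).round(2)
b=q(613,138,.092); print('bush',b)
B=[q(118,33,.006),q(615,40,.006),q(597,232,.006),q(131,226,.006)]
print('base',np.round(B,4).tolist(),[np.linalg.norm(B[i]-B[i-1]).round(4) for i in range(4)],'yaw',ang(B[1]-B[0]),ang(B[2]-B[3]),'ctr',np.mean(B,0))
H=[q(147,49,.006),q(583,53,.006),q(568,216,.006),q(158,211,.006)];print('holes',ang(H[1]-H[0]),ang(H[2]-H[3]),np.mean(H,0))
c=[q(632,74,.107),q(619,199,.107),q(117,67,.107),q(113,191,.107)]
print('cheek mid +y',(c[0]+c[1])/2,'-y',(c[2]+c[3])/2,'yaw',ang(c[0]-c[2]),ang(c[1]-c[3]))
zb=st['eef_pos'][2]-.0394+.01;e=q(689,387,zb);print('eye',e, 'rel tcp',e-st['eef_pos'])
"
```

```text
bush [0.6674782  0.19058267 0.092     ]
base [[0.5781, -0.0121, 0.006], [0.627, 0.2281, 0.006], [0.7205, 0.2107, 0.006], [0.6712, -0.0323, 0.006]] [np.float64(0.0952), np.float64(0.2451), np.float64(0.0951), np.float64(0.2479)] yaw 78.51 78.53 ctr [0.64918216 0.0986021  0.006     ]
holes 78.77 78.57 [0.64829987 0.09806728 0.006     ]
cheek mid +y [0.66724582 0.1892337  0.107     ] -y [0.63073001 0.01056423 0.107     ] yaw 78.53 78.37
eye [0.73562139 0.17655772 0.1702684 ] rel tcp [ 0.01770784  0.09345011 -0.0294    ]
```

Emit:
step_arm --plan '[[[0, 0, -0.5, 0.08, 0, 0], [0, 0, -0.75, 0, 0, 0], [0, 0, -0.52, 0, 0, 0], [0.3, 0.01, 0, 0, 0, 0], [0.5, 0, 0, 0, 0, 0], [0.25, 0, 0, 0, 0, 0], [0, 0, 0, 0, 0, 0], [0, 0, 0, 0, 0, 0]]]'

```text
time: 10.72
eef_pos: [0.6496, 0.0968, 0.1575]
orientation: [0.07, 0.704, -0.07, 0.704]
wrist_force: [0.7, 1.3, -3.4]
grip_width: 0.0297
```

```bash
python3 -c "
from h import *
need([.6486,.0974,.131],78.57)"
```

```text
t 10.72 pos [0.6496 0.0968 0.1575] F [ 0.7  1.3 -3.4] w 0.0297
yaw 78.58 toolx [ 1.e-04  0.e+00 -1.e+00]
shift units [ 0.662  0.009 -0.027]
turn units [ 0.001  0.001 -0.   ]
```

Emit:
step_arm --plan '[[[0.1, 0.01, -0.03, 0, 0, 0], [0.15, 0, 0, 0, 0, 0], [0.12, 0, 0, 0, 0, 0], [0.1, 0, 0, 0, 0, 0], [0.05, 0, 0, 0, 0, 0], [0.05, 0, 0, 0, 0, 0], [0, 0, 0, 0, 0, 0]]]'

```text
time: 11.6
eef_pos: [0.6481, 0.0976, 0.1346]
orientation: [0.07, 0.704, -0.07, 0.704]
wrist_force: [0.4, -0.2, -4.2]
grip_width: 0.03
```

Inside the cheeks with no contact; lower the last 3 mm slowly.

Emit:
step_arm --plan '[[[0.03, 0, 0, 0, 0, 0], [0.03, 0, 0, 0, 0, 0], [0.02, 0, 0, 0, 0, 0], [0.02, 0, 0, 0, 0, 0], [0, 0, 0, 0, 0, 0]]]'

```text
time: 12.22
eef_pos: [0.6482, 0.0975, 0.1316]
orientation: [0.07, 0.703, -0.07, 0.704]
wrist_force: [-1.9, -1.6, 1.8]
grip_width: 0.0303
```

Emit:
step_arm --plan '[[[0, 0, 0, 0, 0, 0], [0, 0, 0, 0, 0, 0], [0, 0, 0, 0, 0, 0], [0, 0, 0, 0, 0, 0], [-0.3, 0, 0, 0, 0, 0], [-0.7, 0, 0, 0, 0, 0], [-1, 0, 0, 0, 0, 0], [-1, 0, 0, 0, 0, 0], [-0.5, 0, 0, 0, 0, 0], [0, 0, 0, 0, 0, 0]]]' --hand 1

```text
time: 13.48
eef_pos: [0.6487, 0.0976, 0.2741]
orientation: [0.071, 0.702, -0.07, 0.705]
wrist_force: [-0.1, 0.1, -0.4]
grip_width: 0.0879
```

Emit:
step_arm --plan '[[[0, 0.5, -0.3, 0, 0, 0], [0, 1, -0.5, 0, 0, 0], [0, 1, -0.5, 0, 0, 0], [0, 1, -0.5, 0, 0, 0], [0, 1, -0.5, 0, 0, 0], [0, 1, -0.4, 0, 0, 0], [0, 0.5, 0, 0, 0, 0], [0, 0, 0, 0, 0, 0], [0, 0, 0, 0, 0, 0]]]'

```text
time: 14.6
eef_pos: [0.5892, 0.354, 0.2696]
orientation: [0.07, 0.704, -0.071, 0.703]
wrist_force: [-0.8, -0.6, -0.1]
grip_width: 0.0879
```

```bash
python3 -c "
from h import *
st=arm.get_state();import json
need([.54,.405,.25],79.2)
json.dump({k:np.array(st[k]).tolist() for k in('eef_pos','orientation')},open('st4.json','w'))
a=cams.snapshot('wrist')[:,:,::-1];s=cams.snapshot('scene')[:,:,::-1];t=cams.snapshot('top')[:,:,::-1]
for n,i in(('w4f',a),('s4f',s),('t4f',t)):cv2.imwrite('pics/%s.png'%n,i)
print(proj('scene',[.667,.19,.1]),proj('top',[.667,.19,.1]))
cv2.imwrite('pics/w4.png',cv2.resize(a,(800,500),interpolation=cv2.INTER_CUBIC))"
```

```text
t 14.6 pos [0.5892 0.354  0.2696] F [-0.8 -0.6 -0.1] w 0.0879
yaw 78.6 toolx [-0.0015 -0.001  -1.    ]
shift units [ 0.491  1.007 -1.457]
turn units [-0.075 -0.009  0.009]
[302.4 163. ] [361.1 131.5]
```

View pics/w4.png

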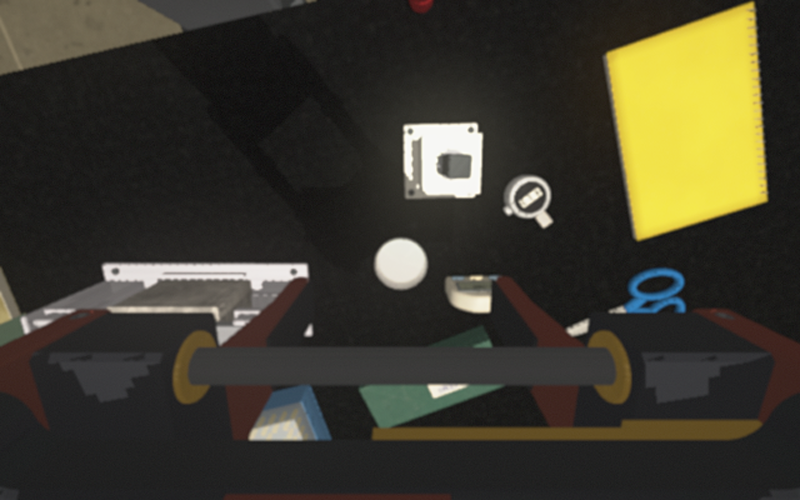

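```bash
python3 -c "
from h import *
w=cv2.imread('pics/w4f.png')[90:170,315:395];s=cv2.imread('pics/s4f.png')[115:215,270:400];t=cv2.imread('pics/t4f.png')[110:182,335:465]
c=lambda i,f:cv2.resize(i,None,fx=f,fy=f,interpolation=cv2.INTER_CUBIC)
o=np.zeros((540,800,3),np.uint8);o[:400,:400]=c(w,5);o[:300,405:795]=c(s,3);o[305:521,405:795]=c(t,3)
cv2.imwrite('pics/comp5.png',o)"
```

```text
(no output)
```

View pics/comp5.png

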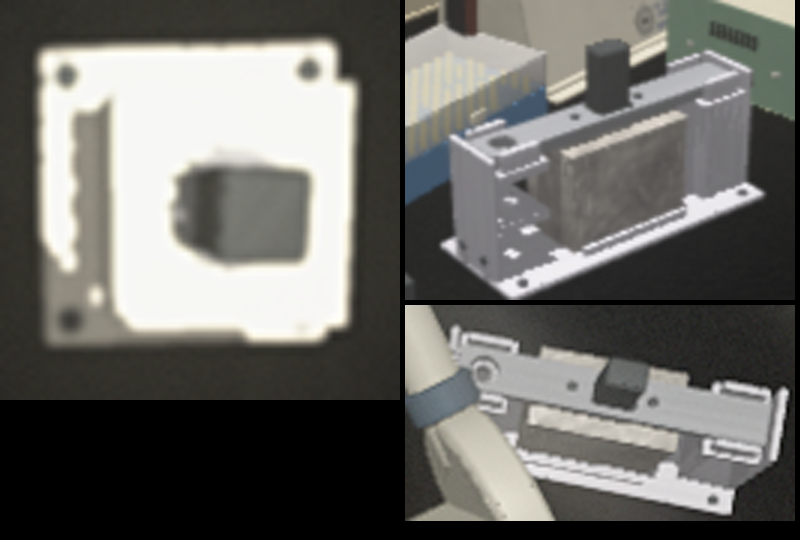

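Bar is seated flat between the cheeks with the bushing concentric in the eye (top view (486,373)). Pin head's top face spans (226–310, 170–263), square to the tool.

```bash
python3 -c "
from h import *
import json; st=json.load(open('st4.json'))
q=lambda u,v,z: atz('wrist',315+(u+.5)/5-.5,90+(v+.5)/5-.5,z,st)
h=[q(225,171,.146),q(309,170,.146),q(308,263,.146),q(226,262,.146)]
print('head',np.mean(h,0),[np.linalg.norm(h[i]-h[i-1]).round(4) for i in range(4)])
s=[q(112,84,.1),q(355,80,.1),q(350,327,.1),q(118,328,.1)];print('stand top',np.mean(s,0),[np.linalg.norm(s[i]-s[i-1]).round(4) for i in range(4)])
f=[q(66,75,.008),q(308,69,.008),q(70,320,.008)];print('foot ctr',(f[1]+f[2])/2)
d=f[1]-f[0];print('yaw',np.degrees(np.arctan2(d[1],d[0])))
need([*np.mean(h,0)[:2],.137],80)
"
```

```text
head [0.53951461 0.40816696 0.146     ] [np.float64(0.0163), np.float64(0.0153), np.float64(0.0167), np.float64(0.0152)]
stand top [0.53929551 0.40837354 0.1       ] [np.float64(0.0512), np.float64(0.0511), np.float64(0.0518), np.float64(0.051)]
foot ctr [0.53929124 0.40772602 0.008     ]
yaw 79.95862793379516
t 14.75 pos [0.5898 0.3533 0.2707] F [ 0.5  0.  -0.2] w 0.088
yaw 78.52 toolx [-0.e+00 -1.e-04 -1.e+00]
shift units [ 3.343  1.095 -1.505]
turn units [-0.185  0.     0.001]
```

Emit:
step_arm --plan '[[[0, 0.4, -0.5, -0.18, 0, 0], [0, 0.4, -0.5, 0, 0, 0], [0.3, 0.33, -0.48, 0, 0, 0], [0.7, 0, 0, 0, 0, 0], [0.7, 0, 0, 0, 0, 0], [0.5, 0, 0, 0, 0, 0], [0.3, 0, 0, 0, 0, 0], [0, 0, 0, 0, 0, 0], [0, 0, 0, 0, 0, 0]]]'

```text
time: 15.88
eef_pos: [0.5401, 0.4096, 0.172]
orientation: [0.062, 0.704, -0.061, 0.705]
wrist_force: [0.4, -0.1, -0.1]
grip_width: 0.0874
```

```bash
python3 -c "
from h import *
need([.5394,.4081,.134],80)
st=arm.get_state();a=cams.snapshot('wrist')[:,:,::-1]; cv2.imwrite('pics/w6f.png',a)
print(proj('wrist',[.5394,.4081,.146],st))"
```

```text
t 15.88 pos [0.5401 0.4096 0.172 ] F [ 0.4 -0.1 -0.1] w 0.0874
yaw 80.02 toolx [ 0.0016  0.0011 -1.    ]
shift units [ 0.95  -0.042 -0.011]
turn units [ 0.003  0.01  -0.01 ]
[317.7 233.9]
```

Emit:
step_arm --plan '[[[0.4, -0.03, 0, 0, 0, 0], [0.35, 0, 0, 0, 0, 0], [0.2, 0, 0, 0, 0, 0], [0, 0, 0, 0, 0, 0], [0, 0, 0, 0, 0, 0]]]'

```text
time: 16.55
eef_pos: [0.5396, 0.4083, 0.133]
orientation: [0.062, 0.704, -0.061, 0.705]
wrist_force: [-0.2, -0.4, 0.1]
grip_width: 0.088
```

Emit:
step_arm --plan '[[[0, 0, 0, 0, 0, 0], [0, 0, 0, 0, 0, 0], [0, 0, 0, 0, 0, 0], [0, 0, 0, 0, 0, 0], [0, 0, 0, 0, 0, 0], [0, 0, 0, 0, 0, 0], [0, 0, 0, 0, 0, 0], [0, 0, 0, 0, 0, 0]]]' --hand 0 --grip_force 35

```text
time: 17.55
eef_pos: [0.5395, 0.4081, 0.1326]
orientation: [0.061, 0.704, -0.062, 0.704]
wrist_force: [-0.1, -0.8, 1.7]
grip_width: 0.0183
```

```bash
python3 -c "
from h import *
need([.5394,.4081,.134],80)"
```

```text
t 17.55 pos [0.5395 0.4081 0.1326] F [-0.1 -0.8  1.7] w 0.0183
yaw 80.03 toolx [ 1.e-04 -1.e-04 -1.e+00]
shift units [-0.034 -0.001 -0.004]
turn units [0.003 0.001 0.001]
```

Emit:
step_arm --plan '[[[-0.2, 0, 0, 0, 0, 0], [-0.5, 0, 0, 0, 0, 0], [-0.8, 0, 0, 0, 0, 0], [-0.9, 0, 0, 0, 0, 0], [-0.6, 0, 0, 0, 0, 0], [-0.2, 0, 0, 0, 0, 0], [0, 0, 0, 0, 0, 0]]]'

```text
time: 18.42
eef_pos: [0.5396, 0.4083, 0.2614]
orientation: [0.062, 0.704, -0.061, 0.705]
wrist_force: [0.4, 0.0, -0.9]
grip_width: 0.018
```

Emit:
step_arm --plan '[[[0, -0.3, 0.25, 0, 0, 0], [0, -0.7, 0.6, 0, 0, 0], [0, -0.8, 0.7, 0, 0, 0], [0, -0.8, 0.7, 0, 0, 0], [0, -0.8, 0.7, 0, 0, 0], [0, -0.7, 0.6, 0, 0, 0], [0, -0.5, 0.4, 0, 0, 0], [0, -0.2, 0.15, 0, 0, 0], [0, 0, 0, 0, 0, 0], [0, 0, 0, 0, 0, 0]]]'

```text
time: 19.68
eef_pos: [0.6673, 0.1919, 0.2608]
orientation: [0.061, 0.705, -0.061, 0.704]
wrist_force: [0.4, 0.4, -0.6]
grip_width: 0.0179
```

```bash
python3 -c "
from h import *
need([.6675,.1905,.25],80)
st=arm.get_state();import json
json.dump({k:np.array(st[k]).tolist() for k in('eef_pos','orientation')},open('st7.json','w'))
w=cams.snapshot('wrist')[:,:,::-1];s=cams.snapshot('scene')[:,:,::-1];t=cams.snapshot('top')[:,:,::-1]
for n,i in(('w7f',w),('s7f',s),('t7f',t)):cv2.imwrite('pics/%s.png'%n,i)
c=lambda i,f:cv2.resize(i,None,fx=f,fy=f,interpolation=cv2.INTER_CUBIC)
p=st['eef_pos']
tip=p-np.array([0,0,.1206]);b=[.6675,.1905,.102]
for n in('wrist','scene','top'):print(n,'tip',proj(n,tip,st),'eye',proj(n,b,st),'tcp',proj(n,p,st))
o=np.zeros((600,800,3),np.uint8);o[:600,:400]=c(w[120:270,270:370],4);o[:480,405:795]=c(s[80:200,255:353],4)[:,:390]
cv2.imwrite('pics/comp7.png',o)"
```

```text
t 19.68 pos [0.6673 0.1919 0.2608] F [ 0.4  0.4 -0.6] w 0.0179
yaw 80.12 toolx [-1.e-04  4.e-04 -1.e+00]
shift units [ 0.269 -0.035  0.011]
turn units [ 0.015 -0.001 -0.003]
wrist tip [320.6 196.2] eye [319.4 187.6] tcp [320.2 253. ]
scene tip [301.  146.2] eye [302.1 162.2] tcp [298.5  90.4]
top tip [362.1 125.5] eye [360.9 131. ] tcp [369.1 104.1]
```

View pics/comp7.png

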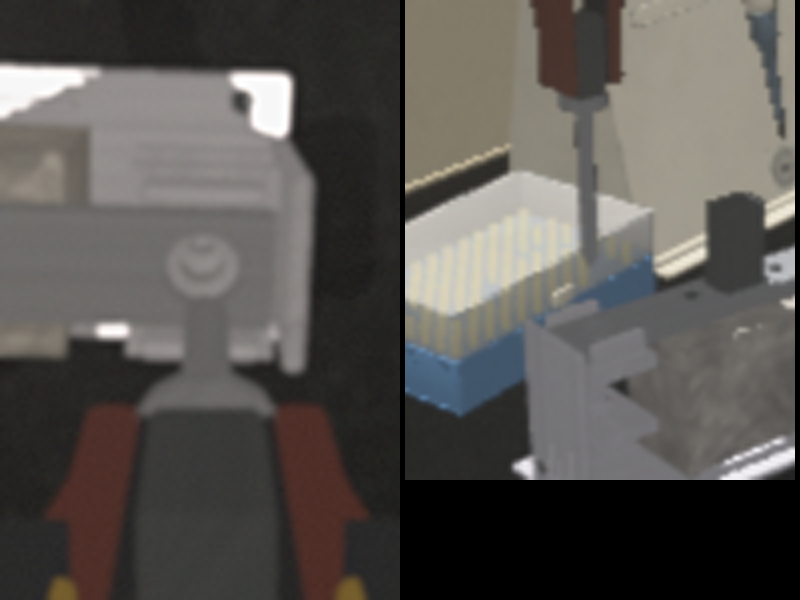

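Wrist crop: eye rim centred near (203,267), bushing mouth inside it near (202,259), pin tip near (205,299); scene crop: pin hangs straight, tip at (590,262), matching the prediction within 1 px.

```bash
python3 -c "
from h import *
import json; st=json.load(open('st7.json'))
q=lambda u,v,z: atz('wrist',270+(u+.5)/4-.5,120+(v+.5)/4-.5,z,st).round(4)
print('eye',q(203,267,.102),'bush',q(202.5,258.5,.092),'tip?',q(205,299,.1402), 'shaft axis @collar z', q(206,395,.228))
w=cv2.imread('pics/w7f.png');g=cv2.cvtColor(w,6)
print(g[174:200,308:334])"
```

```text
eye [0.6663 0.1918 0.102 ] bush [0.6661 0.1916 0.092 ] tip? [0.6655 0.1925 0.1402] shaft axis @collar z [0.6591 0.1939 0.228 ]
[[109 109 108 108 109 109 109 109 107 108 107 108 108 107 108 108 107 108
  108 107 107 107 107 107 106 108]
 [111 110 111 110 112 111 111 112 109 110 111 110 111 111 110 111 111 110
  110 111 110 111 110 110 109 110]
 [110 110 109 111 110 110 110 111 111 110 110 109 110 110 110 110 112 110
  110 111 110 111 111 112 111 111]
 [109 109 109 108 109 108 108 109 109 108 109 110 110 109 110 110 110 110
  110 109 110 110 110 110 109 109]
 [109 108 109 107 108 108 109 109 110 112 113 116 117 117 117 114 111 110
  109 107 110 110 109 109 109 109]
 [109 109 108 108 107 108 111 114 118 118 121 125 129 127 125 122 120 114
  112 109 108 109 108 108 108 108]
 [107 109 109 109 109 112 117 123 124 123 123 131 133 132 127 127 126 124
  118 112 109 107 109 109 109 109]
 [108 108 107 108 111 117 124 127 126 122 121 125 125 123 121 125 130 130
  127 118 111 108 107 108 107 107]
 [108 108 107 109 114 123 129 130 129 124 120 119 118 118 119 127 132 133
  131 124 117 110 108 107 1
[... 1161 characters left out ...]
28 121 114
  107 104 106 107 108 109 107 109]
 [108 107 108 108 108 106 104 102 104 109 111 111 109 108 111 110 106 104
  102 105 106 108 109 107 108 109]
 [107 108 108 109 108 107 106 105 102 100 100 100  99 100 100 100  99 101
  104 108 108 108 107 108 108 108]
 [108 108 108 110 110 108 109 106 103  99  98  97  98  99  99 100  98 100
  103 107 109 109 110 108 108 108]
 [108 110 108 109 108 108 109 107 103  99  97  98 100 100  99  99  98  98
  102 108 108 109 109 109 109 110]
 [107 107 108 108 107 108 107 106 102  99  97  99 100 100  99  98  98  97
  101 106 108 109 110 109 110 110]
 [106 108 107 108 107 108 107 106 103  99  97  98  98  99 101  98  97  97
  100 104 107 108 109 108 108 109]]
```

Emit:
step_arm --plan '[[[0.3, -0.03, 0, 0, 0, 0], [0.35, 0, 0, 0, 0, 0], [0.25, 0, 0, 0, 0, 0], [0.05, 0, 0, 0, 0, 0], [0, 0, 0, 0, 0, 0], [0, 0, 0, 0, 0, 0]]]'

```text
time: 20.58
eef_pos: [0.6678, 0.1895, 0.2234]
orientation: [0.062, 0.704, -0.061, 0.705]
wrist_force: [-0.0, -0.4, -1.5]
grip_width: 0.0181
```

```bash
python3 -c "
from h import *
P=[]
w=cams.snapshot('wrist');s=cams.snapshot('scene');P.append(arm.get_state()['eef_pos']);t=cams.snapshot('top');P.append(arm.get_state()['eef_pos'])
print(np.round(P,4))
need([.6671,.1907,.1486],80)
st=arm.get_state();p=np.mean(P,0)
for n,X in(('axis .14',[p[0],p[1],.14]),('bush',[.6672,.1909,.092]),('eye',[.667,.191,.102])):print(n,proj('wrist',X,st),proj('scene',X),proj('top',X))
for n,i in(('w8f',w),('s8f',s)):cv2.imwrite('pics/%s.png'%n,i[:,:,::-1])
c=lambda i,f:cv2.resize(i[:,:,::-1],None,fx=f,fy=f,interpolation=cv2.INTER_CUBIC)
o=np.zeros((520,800,3),np.uint8);o[:520,:400]=c(w[155:220,296:346],8);o[:480,405:795]=c(s[110:190,270:335],6)[:480,:390]
cv2.imwrite('pics/comp8.png',o)"
```

```text
[[0.6678 0.1896 0.2234]
 [0.6678 0.1895 0.2232]]
t 20.73 pos [0.6678 0.1895 0.2232] F [ 0.4 -0.5 -1.4] w 0.0178
yaw 80.03 toolx [ 9.e-04  2.e-04 -1.e+00]
shift units [ 1.866  0.025 -0.023]
turn units [ 0.004  0.006 -0.003]
axis .14 [320.6 207.7] [301.6 145.9] [363.2 125.3]
bush [321.9 192.6] [302.2 166.4] [360.3 132.5]
eye [322.  194.9] [302.1 162.3] [360.7 131.2]
```

View pics/comp8.png

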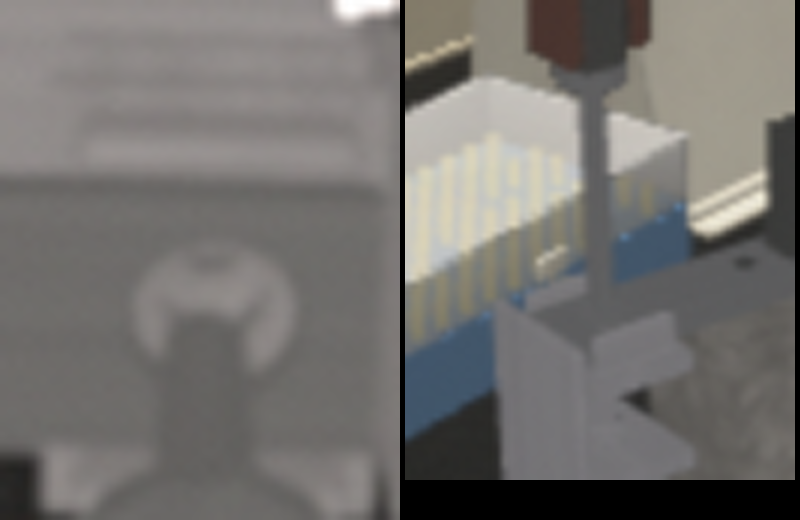

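Wrist crop: eye centred near (214,322), the shaft at about (206,320), so the pin is about 1 mm short along tool +y and nearly right along z. Correcting and descending slowly.

Emit:
step_arm --plan '[[[0, 0.02, -0.01, 0, 0, 0], [0.08, 0, 0, 0, 0, 0], [0.08, 0, 0, 0, 0, 0], [0.08, 0, 0, 0, 0, 0], [0.08, 0, 0, 0, 0, 0], [0.08, 0, 0, 0, 0, 0], [0.08, 0, 0, 0, 0, 0], [0, 0, 0, 0, 0, 0]]]'

```text
time: 21.72
eef_pos: [0.6672, 0.1904, 0.203]
orientation: [0.061, 0.705, -0.061, 0.704]
wrist_force: [0.5, 0.3, -1.3]
grip_width: 0.018
```

Emit:
step_arm --plan '[[[0.1, 0, 0, 0, 0, 0], [0.1, 0, 0, 0, 0, 0], [0.1, 0, 0, 0, 0, 0], [0.1, 0, 0, 0, 0, 0], [0.1, 0, 0, 0, 0, 0], [0.1, 0, 0, 0, 0, 0], [0, 0, 0, 0, 0, 0]]]'

```text
time: 22.6
eef_pos: [0.6672, 0.1904, 0.1788]
orientation: [0.061, 0.705, -0.062, 0.704]
wrist_force: [0.3, -0.6, -0.9]
grip_width: 0.0176
```

Emit:
step_arm --plan '[[[0.06, 0, 0, 0, 0, 0], [0.06, 0, 0, 0, 0, 0], [0.06, 0, 0, 0, 0, 0], [0.06, 0, 0, 0, 0, 0], [0.06, 0, 0, 0, 0, 0], [0.06, 0, 0, 0, 0, 0], [0.06, 0, 0, 0, 0, 0], [0, 0, 0, 0, 0, 0]]]'

```text
time: 23.6
eef_pos: [0.6672, 0.1904, 0.1623]
orientation: [0.061, 0.705, -0.061, 0.704]
wrist_force: [-1.1, 0.8, -1.7]
grip_width: 0.0178
```

Emit:
step_arm --plan '[[[0.06, 0, 0, 0, 0, 0], [0.06, 0, 0, 0, 0, 0], [0.06, 0, 0, 0, 0, 0], [0.06, 0, 0, 0, 0, 0], [0.06, 0, 0, 0, 0, 0], [0.04, 0, 0, 0, 0, 0], [0, 0, 0, 0, 0, 0], [0, 0, 0, 0, 0, 0]]]'

```text
time: 24.6
eef_pos: [0.6674, 0.1904, 0.1492]
orientation: [0.061, 0.704, -0.061, 0.704]
wrist_force: [0.5, -1.1, -1.0]
grip_width: 0.0179
```

```bash
python3 -c "
from h import *
need([.6671,.1907,.1486],80)
s=cams.snapshot('scene')[:,:,::-1];t=cams.snapshot('top')[:,:,::-1];cv2.imwrite('pics/s9f.png',s);cv2.imwrite('pics/t9f.png',t)
print(proj('scene',[.6672,.1907,.116]),proj('scene',[.6672,.1907,.102]),proj('scene',[.6672,.1907,.028]),proj('scene',[.6672,.1907,.034]))
c=lambda i,f:cv2.resize(i,None,fx=f,fy=f,interpolation=cv2.INTER_CUBIC)
o=np.zeros((580,800,3),np.uint8);o[:,:400]=c(s[130:227,265:332],6)[:580,:400];o[:250,405:]=c(t,.625)[:250,:395]
o[255:580,405:]=c(s[90:255,150:350],1.975)[:325,:395]
cv2.imwrite('pics/comp9.png',o)
# bystander check vs first top frame
a=cv2.imread('pics/topfull.png');d=cv2.absdiff(a,t).max(2)
for n,x,y in(('petri',295,151),('counter',230,170),('vial',260,264),('timer',260,130)):print(n,d[y-14:y+14,x-16:x+16].mean().round(1))"
```

```text
t 24.6 pos [0.6674 0.1904 0.1492] F [ 0.5 -1.1 -1. ] w 0.0179
yaw 80.03 toolx [ 2.e-04  0.e+00 -1.e+00]
shift units [ 0.014  0.007 -0.008]
turn units [ 0.004  0.001 -0.   ]
[301.8 156.4] [302.1 162.2] [303.4 191.8] [303.3 189.5]
petri 11.8
counter 9.3
vial 9.0
timer 12.0
```

View pics/comp9.png

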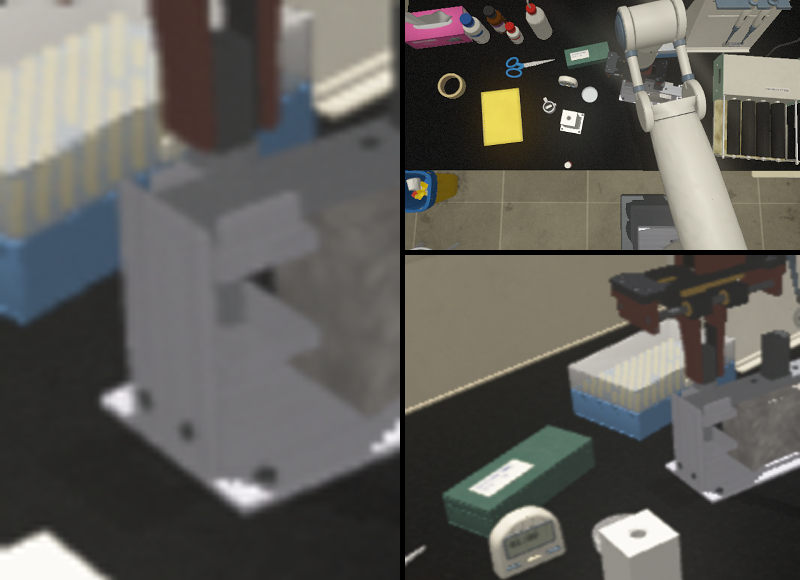

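Scene view: the shaft is visible between the bushings (231,305), the collar clears the bar, the stand is empty, and the bystanders are in place. Handing in.

```bash
python3 -c "
from h import *
print(arm.close_job()); need([.6671,.1907,.1486],80)"
```

```text
the job is handed in; nothing more can be done
None
the job is handed in; nothing more can be done
```

The carrier is closed and the job is handed in, at about 24.6 s on the robot's clock. The steel bar lies flat across both supports, seated between the cheeks and released. The pin was then taken from its stand and passed down through the eye and both bushings, and the gripper is still holding it by the head.

**Last checks:**
- **Pin height:** from the tool height (TCP z = 0.149 m), the collar is about 14.6 mm above the bar. The tip is about 5 mm below the lower bushing. This assumes the pin did not slip in the grip; the grip width stayed at 18 mm.
- **Forces:** the wrist force read under about 2 N at every pause in the insertion, so there was no sign of the pin binding.
- **Pictures:** after release, the top view showed the bar between the cheeks with the bushing centred in the eye. The last scene view shows the shaft between the two bushings and the stand empty. The tip itself is hidden behind the support, so I could not see it directly.
- **Bystanders and slide case:** the bystanders look to be in their original places in the last pictures. A pixel comparison with the first picture gave mean differences of about 9–12 grey levels, which I put down to noise and lighting. That comparison does not settle small shifts. I did not measure the slide case separately; in the pictures it stands in place, and nothing touched it as far as I saw.

One thing disagreed: the bushing position from different views varied by 1–2 mm. I corrected the pin by about 1 mm from a close wrist view before inserting it.

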